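Tip the corks into the tub and snap its lid shut

ROBOT

A 7-joint arm with a two-finger parallel gripper is mounted at the origin on the work surface. World frame = base frame: x ahead of the robot, y to its left, z up, the work surface at z = 0. Lengths are in m, angles in rad, forces in N, time in s.
With the tool pointing down it reaches from about 0.4 to 0.875 m from the base axis. Payload 19.3 kg.
Tool frame: the origin (TCP) lies at the very end of the fingers, on their centre line; the grasp point (between the pads) lies 19 mm behind it; z points along the fingers, y is the line along which they close (so a half turn about z gives the same grasp; the last joint's range is limited). The gripper opens to 85 mm and grips with 20 to 120 N. Pads are 22 mm wide; open, the fingers measure 114 mm over their backs; the gripper's body (76 mm by 85 mm) begins 54 mm behind the grasp point. The pads swing forward as they close: fully open they stand 13 mm farther back than shut.
Start: joints at [1.269, 0.521, -0.036, 1.599, 0.021, 1.021, -0.113], TCP at [0.144, -0.608, 0.231] pointing down, gripper open.
Joint ranges: [-2.91, 2.91], [-0.3, 2.13], [-1.5, 1.42], [0.17, 2.43], [-1.26, 4.41], [0.16, 1.93], [-2.52, 2.52]. Speed limits (rad/s): [1.89, 1.89, 2.39, 2.39, 3.01, 3.01, 3.01].

INTERFACE

Orientations are given as [roll, pitch, yaw] about the fixed x, y, z axes, in that order (R = Rz(yaw) Ry(pitch) Rx(roll)).
In Python, from workcell import bot gives the robot as it stands.
- The arm moves only by the tool jog_arm, never from a script. Its argument "motion" is a list of rows, each a list of 5 numbers: the shift along the tool's x, y, z scaled (see below), then the turn about the tool's z scaled (see below), then the opening, from 0 (shut) to 1 (fully open). A call has 1 to 12 rows; each row shifts and turns the commanded pose from where the row before left it, along the tool's axes as they then stand; what a row does not reach is not made up. The controller multiplies each number of a shift by 30 mm and each number of a turn by 0.08 rad. A row lasts 1/10 s, in which the tool goes at most 50 mm and 8.59 degrees, less where a joint would pass 70% of its speed; a pose out of reach is approached as far as the arm can. A call with a number of a shift or a turn outside -1 to 1 is refused whole. A call with a gripper value outside its range is refused whole. The fingers move at their own pace and stop on an object; "newtons" is the grip in N (left out, the last holds). Time passes only in rows, so rows that do not move let the fingers close. It gives the time, the measured TCP pose, the force, the opening and the grip force at its end, in the units of the state.
- bot.observe(): the state, without advancing time (a new reading comes with each control period).
- bot.grab_frame(name): name is "side" or "top" or "wrist"; returns a dict with "pixels" (400x640x3 uint8, red, green, blue), "fovy" (degrees; the focal length in pixels is half the picture's height over the tangent of half this angle, whatever the lens; pixels are square), "cx", "cy" (the principal point, pixels), "k1" (the pictures are not rectified: a ray, as slopes to the right and down, at radius r is drawn at 1 + k1 r^2 times it, then the intrinsics apply), "rvec" (rotation vector, rad) and "tvec" (3), from world to camera coordinates, as OpenCV has them; the wrist camera has in their place "mount" (4x4, takes a point from camera to tool coordinates, whose origin is the TCP and whose axes are the flange's). Camera axes: x right, y down, z forward; pixel columns grow to the right and rows downward; lengths in m; the calibration is good to about 2 mm. A picture is of the moment at which its call begins: read the wrist's pose just before it. There is no depth.
- bot.job_done(): hands the job in; it is judged then, once.
The state is a dict: "clock": time; "qpos": joint angles; "qd": joint speeds; "joint_efforts": joint torques, N m; "position": TCP position; "tool_rot": TCP orientation; "force": force on the tool from outside, world axes, zero at the start; "moment": the same for the moment, N m; "grip_width": finger opening in m; "finger_force": force on a finger pad.
Only numpy, scipy, OpenCV 4.12 (cv2) and the standard library are available. Lean on these libraries where they do the work, as an engineer would, in place of code of your own. Each camera call takes 0.05 s, during which the arm holds its last target. There are 200 camera calls.

TASK

Tip the three corks off the hinged tray into the steel tub by raising the tray's brass bar, let the tray back down level, then pick up the black lid by its knob, set it squarely on the tub and press until it clicks home past the orange latches. Keep pressing down firmly on the lid after the click: finish while still holding it down, without letting go. Leave the other things on the table where they are.

Things in the scene. Friction and masses are not known exactly. Their poses are not given: they have to be found in the camera images.
- tub: Open round steel tub (100 mm outside, 86 mm inside, rim 80 mm above the table) fixed at one end of a wooden board, with the tip-up tray at the other end. Origin: on the tub's axis at table height; z up; x points horizontally from the tray towards the tub. The board is 130 mm wide, 10 mm thick, from x = -205 to x = 65 mm.
- tub_mouth (a point): Centre of the tub's mouth, at rim height, 80 mm above the table. Four small orange sprung latches (10 mm wide) stand out 5 mm from the tub's outer wall, their noses 9 mm below the rim; they hold the lid once it has snapped past them.
- tray (a joint): Angle of the tip-up tray (rad): 0 level, grows to 0.85 at the stop as its lip swings forward and down over the tub's mouth. At 0.75 and more the corks slide out. It weighs 0.4 kg, is lightly damped and falls back level when let go. Tipped, its lip is in the way of the lid; level, its lip is 70 mm from the tub's axis.
- tray_hinge (a point): Middle of the tray's hinge line, which runs along the tub's y axis. It stands 76 mm behind the tub's axis (tub x = -76 mm) and 46 mm above the table.
- tray_bar (a point): Middle of the round brass bar to raise the tray by: 12 mm thick, 72 mm free between its posts, parallel to the tub's y axis, at the tray's back end. Tray level: 112 mm behind the hinge, 120 mm above it (166 mm above the table); it swings up and towards the tub about the hinge. Free for 34 mm below it (then tray walls). It can turn between the fingers of an upright gripper.
- tray_lip (a point): Middle of the tray's open lip, on its floor, 6 mm ahead of the hinge and 60 mm above it when level. The pale wooden tray is 118 mm long, 75 mm wide inside, with 26 mm walls on three sides.
- cork0_center (a point): centre of the first cork, 22 mm thick and 44 mm long, lying lengthwise in the tray
- cork1_center (a point): centre of the second, equal cork
- cork2_center (a point): centre of the third, equal cork
- lid: Round black snap lid, 118 mm across, 0.1 to 0.2 kg, lying on its skirt, knob up. Origin: centre of the skirt's lower edge; z up through the knob. Its disc's top is 20.6 mm above the origin. It drops over the rim with 2.3 mm to spare all round and rests on the latches, its origin about 73 mm above the table. Home, with its disc on the rim, its origin is 64.4 mm (at most 66.2) above the table.
- lid_knob (a point): Centre of the top of the lid's pale wooden knob: 26 mm across, 30 mm high, its top 50.6 mm above the lid's origin. 10 to 20 N down on the knob drive the lid past the latches; then the force falls with a click and rises again once the disc is on the rim.
- dish: white bowl, 96 mm across and 30 mm high, standing near the lid (the two may have changed places); leave it
- bottle_red: green wine bottle, 74 mm across and 295 mm high; leave it
- bottle_white: amber wine bottle, 74 mm across and 295 mm high; leave it
- glass: wine glass, 70 mm across and 190 mm high; leave it
- candle: copper candle holder, 76 mm across and 57 mm high; leave it
- coasters: stack of cork coasters, 90 mm square and 24 mm high; leave it
- corkscrew: corkscrew with a wooden handle 100 mm long, lying flat, 22 mm high; leave it

How it is judged:
On the way, in this order (a step that is already met when the one before it is completed fails the run):
1. all three corks lie in the tub (horizontal distance between each of cork0_center, cork1_center, cork2_center and tub_mouth below 0.043 m and z of each of cork0_center, cork1_center, cork2_center in the frame of tub below 0.077 m), for 0.2 s.
2. the lid has snapped home on the tub (horizontal distance between lid and tub_mouth below 0.004 m and z of lid in the frame of tub below 0.0662 m and angle between lid's own z axis and vertical below 0.05 rad), for 0.2 s.
At the end, for the whole second after the job is handed in: All three corks are inside the tub, the tray is level again (under 0.1 rad), the lid is home on the tub (within 4 mm of its axis, no more than 1.8 mm above fully down, tilted less than 0.05 rad), the fingers touch the lid and it presses on the tub with more than 5 N, through the last second (all of step 1 and all of step 2 and value of joint tray below 0.1 rad and contact force between the fingers and lid above 2 N and contact force between lid and tub above 5 N); the arm keeps its last pose, push and grip.
It fails at once if a bystander (dish, bottle, glass, candle, coasters, corkscrew) is moved by more than 30 mm (distance of any of dish, bottle_red, bottle_white, glass, candle, coasters, corkscrew from where it was at the start of the episode above 0.03 m).
It also fails if it takes over 64 s, if anything falls off the work surface, if the arm or the gripper's body presses on something with over 40 N, if the wrist force passes 120 N, or if a joint passes its speed limit or range.

## Working session

There is one attempt and no reset: what is moved stays moved. The work goes in short steps, Python scripts to look and compute and a tool call to move; the robot and the scene stay as the last step left them, time stands still between calls to the robot, and variables do not carry over. Pictures are saved under pics/ and viewed, at most 10 in all, crops included, and the job is handed in when it is done.

Besides the shell and the picture viewer there is one more tool, called as name(argument=value, ...) on one line, values as JSON. jog_arm: Moves the arm, as the interface text tells. Shifts and turns lie within -1 to 1; 1 stands for 30 mm of shift or 0.08 rad of turn. Its arguments: {"type":"object","properties":{"motion":{"type":"array","items":{"type":"array","items":{"type":"number"}}},"newtons":{"type":"number"}},"required":["motion"]}

```bash
mkdir -p pics; cat > h.py <<'E'
import numpy as np, cv2
from workcell import bot
from scipy.spatial.transform import Rotation as R
def cam(f,st=None):
    K=f['fovy']; h=f['pixels'].shape[0]; fl=h/2/np.tan(np.radians(K)/2)
    if 'rvec' in f:
        Rm=cv2.Rodrigues(np.array(f['rvec'],float))[0]; t=np.array(f['tvec'],float).ravel()
    else:
        T=np.eye(4);T[:3,:3]=R.from_euler('xyz',st['tool_rot']).as_matrix();T[:3,3]=st['position']
        T=np.linalg.inv(T@np.array(f['mount'])); Rm=T[:3,:3]; t=T[:3,3]
    return dict(fl=fl,cx=f['cx'],cy=f['cy'],k1=f['k1'],R=Rm,t=t)
def ray(c,uv):
    d=np.array([(uv[0]-c['cx'])/c['fl'],(uv[1]-c['cy'])/c['fl']]); u=d.copy()
    for _ in range(20): u=d/(1+c['k1']*(u@u))
    w=c['R'].T@np.array([u[0],u[1],1]); return -c['R'].T@c['t'],w
def onz(c,uv,z):
    o,w=ray(c,uv); return o+w*(z-o[2])/w[2]
def proj(c,p):
    q=c['R']@np.array(p)+c['t']; u=q[:2]/q[2]; u=u*(1+c['k1']*(u@u)); return u*c['fl']+[c['cx'],c['cy']]
def grab(name):
    st=bot.observe(); f=bot.grab_frame(name); return f['pixels'],cam(f,st),st
def save(n,img): cv2.imwrite(f'pics/{n}.png',np.ascontiguousarray(img[:,:,::-1]))
E
python3 - <<'E'
from h import *
for n in ['top','side','wrist']:
    p,c,s=grab(n); save(n+'0',p); print(n,c['fl'],c['cx'],c['cy'],c['k1'],-c['R'].T@c['t'],c['R'][2])
print(s)
E
```

```text
top 417.30585781151945 314.71147848124167 195.4927670748625 0.028994761779363033 [0.42059798 0.02015294 1.35179786] [ 0.09350162 -0.00170509 -0.99561767]
side 492.32097224757166 316.70205962327697 205.0294494315616 -0.10698795209814212 [-0.21453284  0.9695093   1.35388666] [ 0.42850335 -0.54751308 -0.71875886]
wrist 348.20030425682137 313.9763754688415 200.78372717159377 -0.05113442662255209 [ 0.21824777 -0.58941536  0.37424573] [-0.29205082 -0.06915939 -0.953899  ]
{'clock': 0.1, 'qpos': array([ 1.2687754 ,  0.52198248, -0.03631317,  1.5999331 ,  0.02119381,
        1.02111502, -0.11278222]), 'qd': array([-0.00162875, -0.00249741,  0.00025427, -0.00221036,  0.00085171,
        0.00053125, -0.00043535]), 'joint_efforts': array([ 1.98349204e-03, -9.28484058e+01,  1.98363662e+00, -3.70526648e+01,
        1.81238976e-02,  5.40124864e-03,  1.11565757e-04]), 'position': array([ 0.14348492, -0.60799659,  0.23077237]), 'tool_rot': array([-3.14054217e+00,  7.57067539e-05,  2.31811842e-01]), 'force': array([-0.35876632,  0.49157359,  0.75508424]), 'moment': array([-0.00167265,  0.00788379, -0.01651412]), 'finger_force': 0.0, 'grip_width': 0.08581413939540905}
```

View pics/top0.png

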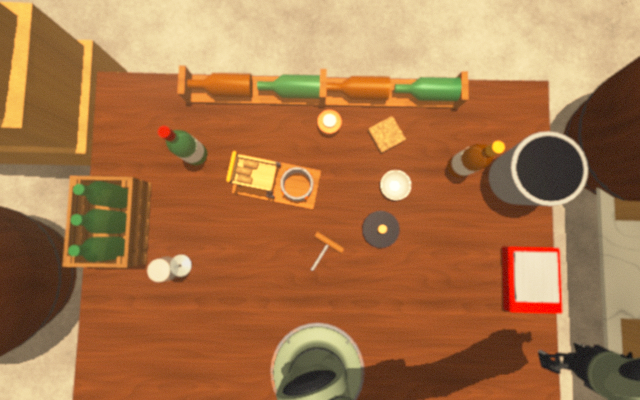

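View pics/side0.png

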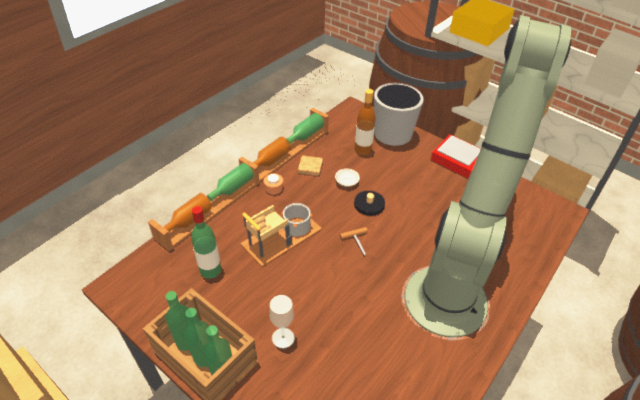

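The top view shows the tub near (297,184), the tray bar near (232,167), the lid at (380,230) with its knob at (382,229), and the dish at (396,185). In the side view the lid is at (369,203) and the tub at (296,220).

```bash
python3 - <<'E'
from h import *
p,c,s=grab('top'); 
hsv=cv2.cvtColor(p,cv2.COLOR_RGB2HSV)
# lid: dark mask near (380,230)
g=p.max(2); m=np.zeros_like(g); m[205:255,355:405]=(g[205:255,355:405]<75)*255
k=max(cv2.findContours(m,0,1)[0],key=cv2.contourArea); (u,r)=cv2.minEnclosingCircle(k); print('lid',u,r,onz(c,u,.0206))
# knob
m=np.zeros_like(g); m[215:245,365:395]=((hsv[215:245,365:395,1]>60)&(g[215:245,365:395]>150))*255
k=max(cv2.findContours(m,0,1)[0],key=cv2.contourArea); u=k.reshape(-1,2).mean(0); print('knob',u,cv2.contourArea(k),onz(c,u,.0506))
# bar yellow
sub=slice(140,195),slice(220,245)
m=np.zeros_like(g); m[sub]=((hsv[sub][...,1]>190)&(hsv[sub][...,2]>180)&(hsv[sub][...,0]>20))*255
k=max(cv2.findContours(m,0,1)[0],key=cv2.contourArea); print('bar',cv2.minAreaRect(k)); b=onz(c,cv2.minAreaRect(k)[0],.168); print(b)
# board orange corners roughly
for uv in [(321,168),(315,208),(297,184)]: print(uv,onz(c,uv,.01 if uv[0]!=297 else .08))
big=cv2.resize(p[140:215,220:330],None,fx=7,fy=7,interpolation=cv2.INTER_CUBIC); save('crop',big)
E
```

```text
Traceback (most recent call last):
ValueError: max() iterable argument is empty
```

```bash
python3 - <<'E'
from h import *
p,c,s=grab('top'); 
hsv=cv2.cvtColor(p,cv2.COLOR_RGB2HSV); g=p.max(2)
def big(name,cond,sl,z):
    m=np.zeros_like(g); m[sl]=cond[sl]*255
    ks=cv2.findContours(m,0,1)[0]
    if not ks: print(name,'none',p[sl][::12,::12].tolist()); return
    k=cv2.convexHull(max(ks,key=cv2.contourArea)); e=cv2.minAreaRect(k); print(name,e,cv2.contourArea(k),onz(c,e[0],z))
h,S,V=[hsv[...,i].astype(int) for i in range(3)]
big('lid',p[...,0].astype(int)-p[...,2]<40,np.s_[205:255,355:405],.0206)
big('knob',(S>60)&(V>150),np.s_[218:242,370:395],.0506)
big('bar',(S>180)&(V>180)&(h>20),np.s_[140:195,220:245],.168)
big('tub',(S<70),np.s_[155:215,272:318],.08)
save('crop',cv2.resize(p[140:215,220:330],None,fx=7,fy=7,interpolation=cv2.INTER_CUBIC))
E
```

```text
lid ((380.14996337890625, 229.05001831054688), (35.10127639770508, 34.78504943847656), 18.43494987487793) 962.0 [ 0.44285428 -0.19232227  0.0206    ]
knob ((382.0, 228.5), (9.192387580871582, 9.192387580871582), 45.0) 71.0 [ 0.44417924 -0.19326805  0.0506    ]
bar ((230.68234252929688, 165.92941284179688), (3.0370264053344727, 29.068683624267578), 12.52880859375) 80.5 [0.61170265 0.26035281 0.168     ]
tub ((304.2500305175781, 170.75001525878906), (1.4142134189605713, 0.7071067094802856), 45.0) 0.5 [0.6158261  0.05174152 0.08      ]
```

View pics/crop.png

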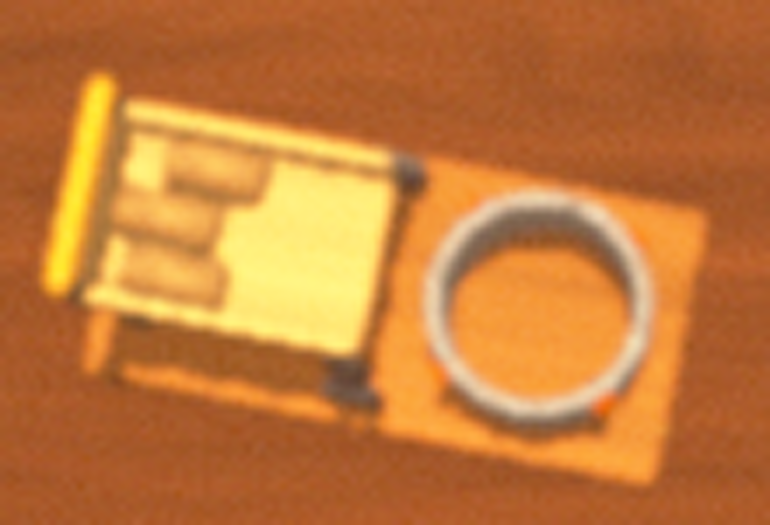

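The crop shows the tub's rim centred near (297.1,183.9) in full-image pixels. The bar's middle is at (230.9,166), and the three corks lie at the back of the tray.

```bash
cat >> h.py <<'E'
def units(yaw,frm,to):
    d=np.array(to)-np.array(frm); x=np.array([np.cos(yaw),np.sin(yaw),0]); y=np.array([np.sin(yaw),-np.cos(yaw),0])
    return np.round(np.array([d@x,d@y,-d[2]])/.03,2)
E
python3 - <<'E'
from h import *
p,c,s=grab('top')
t=onz(c,(296.6,183.4),.08); b=onz(c,(230.8,165.9),.166); print(t,b,np.linalg.norm((t-b)[:2]))
d=(t-b)[:2]; yaw=np.arctan2(d[0],-d[1]); print('yaw',yaw,'turn units',(s['tool_rot'][2]-yaw)/.08)
e1,e2=onz(c,(220+100/7,140+75/7),.166),onz(c,(220+57/7,140+292/7),.166); print('bar dir yaw',np.arctan2(*(e1-e2)[[1,0]]))
# side view check of lid knob, tub
S=np.array(s['position'])
w=[S,[.144,-.6,.33],[.45,-.4,.33],[.6,0,.33],[b[0],b[1],.24]]
for a,bb in zip(w,w[1:]): print(units(yaw,a,bb))
p,c,s=grab('side'); print(proj(c,t),proj(c,b),proj(c,[.443,-.193,.0506])); 
save('scrop',cv2.resize(p[180:270,230:400],None,fx=4.5,fy=4.5,interpolation=cv2.INTER_CUBIC))
E
```

```text
[0.57613458 0.07431023 0.08      ] [0.61211814 0.26042568 0.166     ] 0.1895620683044167
yaw -0.1909835615471768 turn units 5.284812718337904
bar dir yaw -0.15507660077454494
[-0.04 -0.27 -3.3 ]
[ 8.75 -8.48 -0.  ]
[  2.38 -14.04  -0.  ]
[-1.25 -8.6   3.  ]
[296.46827704 212.55517404] [250.35873868 221.08159332] [369.67109504 195.11120215]
```

View pics/scrop.png

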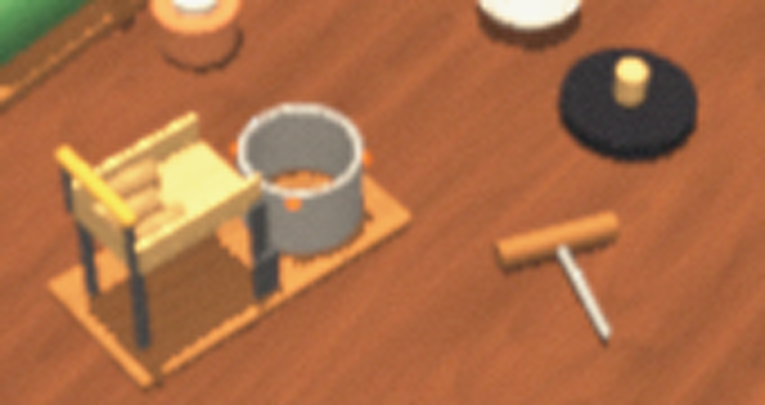

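The side crop shows the bar, the tub mouth and the knob within about 1 px of where my estimates project, so I'm setting out.

jog_arm(motion=[[0, 0, -0.7, 0.9, 1], [0, 0, -0.7, 0.9, 1], [0, 0, -0.7, 0.9, 1], [0, 0, -0.6, 0.9, 1], [0, -0.1, -0.6, 0.9, 1], [0, -0.1, 0, 0.78, 1], [0.85, -0.85, 0, 0, 1], [0.85, -0.85, 0, 0, 1], [0.85, -0.85, 0, 0, 1], [0.85, -0.85, 0, 0, 1], [0.85, -0.85, 0, 0, 1], [0.85, -0.85, 0, 0, 1]])

```text
clock: 1.55
position: [0.3244, -0.4801, 0.3304]
tool_rot: [3.141, -0.0, -0.191]
force: [-0.3, -0.0, -0.1]
grip_width: 0.0856
finger_force: 0.0
```

jog_arm(motion=[[0.85, -0.85, 0, 0, 1], [0.85, -0.85, 0, 0, 1], [0.85, -0.85, 0, 0, 1], [0.8, -0.85, 0, 0, 1], [0.5, -1, 0, 0, 1], [0.5, -1, 0, 0, 1], [0.5, -1, 0, 0, 1], [0.5, -1, 0, 0, 1], [0.4, -1, 0, 0, 1], [0, -1, 0, 0, 1], [0, -1, 0, 0, 1], [0, -1, 0, 0, 1]])

```text
clock: 2.75
position: [0.5576, -0.1767, 0.3302]
tool_rot: [3.142, 0.0, -0.191]
force: [0.7, -0.3, 0.3]
grip_width: 0.0854
finger_force: 0.0
```

jog_arm(motion=[[0, -1, 0, 0, 1], [0, -1, 0, 0, 1], [0, -1, 0, 0, 1], [0, -1, 0, 0, 1], [0, -1, 0, 0, 1], [-0.2, -1, 0, 0, 1], [-0.2, -1, 0, 0, 1], [-0.2, -1, 0, 0, 1], [-0.2, -1, 0, 0, 1], [0, 0, 0, 0, 1], [0, 0, 0, 0, 1]])

```text
clock: 3.85
position: [0.585, 0.092, 0.3302]
tool_rot: [3.141, 0.0, -0.19]
force: [0.1, -0.5, -0.5]
grip_width: 0.0855
finger_force: 0.0
```

```bash
python3 - <<'E'
from h import *
p,c,s=grab('wrist'); save('w1',p); print(s['qpos'].round(2))
t=[.576,.074,.08];b=[.612,.260,.166]; print(proj(c,t),proj(c,b),units(s['tool_rot'][2],s['position'],[b[0],b[1],.24]))
E
```

```text
[-0.09  0.39 -0.23  1.55  0.09  1.21 -2.1 ]
[331.35568476 166.23986804] [131.13373353 185.36894815] [-0.17 -5.67  3.01]
```

View pics/w1.png

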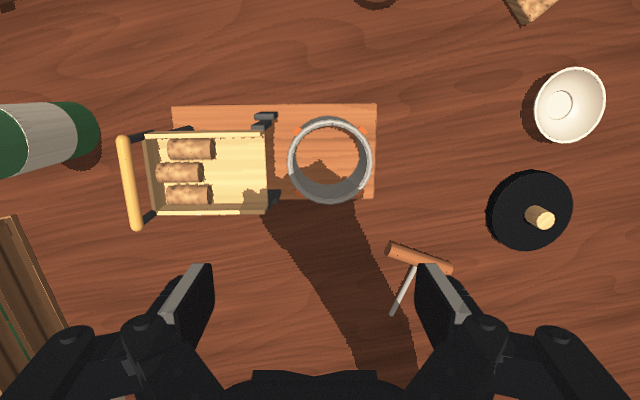

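The wrist view shows the bar's middle at about (130,183.5), where (131,185) was predicted. The tub rim is centred near (330,160), about 6 px from prediction, so I'll measure the rim exactly.

```bash
cat > tub.py <<'E'
from h import *
def rim(p,c,guess):
    # radial search for outer edge of bright rim around predicted outer circle; fit world circle on z=.08
    hsv=cv2.cvtColor(p,cv2.COLOR_RGB2HSV); m=((hsv[...,1]<60)&(hsv[...,2]>60)).astype(np.uint8)
    u=proj(c,guess).astype(int); box=np.zeros_like(m); cv2.circle(box,tuple(int(v) for v in u),62,1,-1)
    ks=cv2.findContours(m*box,0,1)[0]; k=cv2.convexHull(max(ks,key=cv2.contourArea)); e=cv2.fitEllipse(k)
    pts=np.array([onz(c,q,.08)[:2] for q in k.reshape(-1,2)])
    A=np.c_[2*pts,np.ones(len(pts))]; s=np.linalg.lstsq(A,(pts**2).sum(1),rcond=None)[0]
    return e,s[:2],np.sqrt(s[2]+s[0]**2+s[1]**2)
E
python3 - <<'E'
from tub import *
p,c,s=grab('wrist'); print(rim(p,c,[.576,.074,.08])); 
for q in [(329.8,160)]: print(onz(c,q,.08))
for q in [(130,183.5)]: print(onz(c,q,.166))
for q in [(376,104),(172,107),(374,198)]: print(onz(c,q,.01))
for q in [(545.5,220)]: print('knob',onz(c,q,.0506))
E
```

```text
(((328.2158203125, 160.5142059326172), (84.68181610107422, 87.6716537475586), 172.4317626953125), array([0.58152479, 0.07558953]), np.float64(0.049719906843036406))
[0.58356166 0.07346788 0.08      ]
[0.61424218 0.2593958  0.166     ]
[0.63076049 0.00116285 0.01      ]
[0.67800457 0.26173428 0.01      ]
[0.50547833 0.02156988 0.01      ]
knob [ 0.44518766 -0.19505768  0.0506    ]
```

jog_arm(motion=[[0, -0.9, 0, 0, 1], [0, -0.9, 0, 0, 1], [0, -0.9, 0, 0, 1], [0, -0.9, 0, 0, 1], [0, -0.9, 0, 0, 1], [-0.1, -0.9, 0, 0, 1], [0, -0.28, 0.5, 0, 1], [0, 0, 0.9, 0, 1], [0, 0, 0.9, 0, 1], [0, 0, 0, 0, 1], [0, 0, 0, 0, 1]])

```text
clock: 5.05
position: [0.6148, 0.2585, 0.2617]
tool_rot: [3.141, 0.0, -0.192]
force: [0.2, 0.1, 0.3]
grip_width: 0.0853
finger_force: 0.0
```

```bash
python3 - <<'E'
from h import *
p,c,s=grab('wrist'); print(s['qpos'].round(2),s['position'])
hsv=cv2.cvtColor(p,cv2.COLOR_RGB2HSV); u=proj(c,[.614,.26,.166]); print(u)
save('w2',p)
E
```

```text
[-0.33  0.57 -0.25  1.43  0.15  1.15 -2.37] [0.61484334 0.25854121 0.26168397]
[313.27956585 204.14443244]
```

View pics/w2.png

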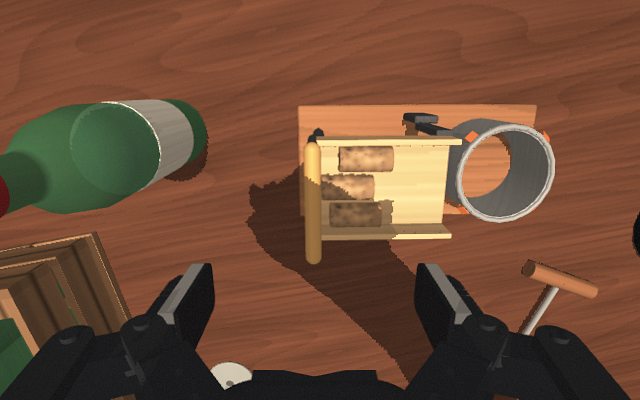

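The bar is centred at about (313.5,202), within 2 px of prediction, with the fingers straddling it. Next I descend and grip.

jog_arm(motion=[[0, 0, 0.8, 0, 1], [0, 0, 0.8, 0, 1], [0, 0, 0.8, 0, 1], [0, 0, 0.8, 0, 1], [0, 0, 0.6, 0, 1], [0, 0, 0, 0, 1], [0, 0, 0, 0, 0.4], [0, 0, 0, 0, 0.1], [0, 0, 0, 0, 0], [0, 0, 0, 0, 0], [0, 0, 0, 0, 0], [0, 0, 0, 0, 0]], newtons=30)

```text
clock: 6.3
position: [0.6146, 0.2598, 0.1478]
tool_rot: [-3.141, -0.0, -0.191]
force: [-0.6, 0.2, 4.8]
grip_width: 0.0108
finger_force: 29.2
```

jog_arm(motion=[[0, 0.205, -0.18, 0, 0], [0, 0.213, -0.173, 0, 0], [0, 0.22, -0.16, 0, 0], [0, 0.23, -0.15, 0, 0], [0, 0.237, -0.137, 0, 0], [0, 0.243, -0.126, 0, 0], [0, 0.25, -0.113, 0, 0], [0, 0.254, -0.1, 0, 0], [0, 0.26, -0.087, 0, 0], [0, 0.262, -0.075, 0, 0], [0, 0.266, -0.06, 0, 0], [0, 0.27, -0.049, 0, 0]])

```text
clock: 7.5
position: [0.5984, 0.1735, 0.1901]
tool_rot: [-3.141, -0.001, -0.191]
force: [5.8, 0.8, -1.5]
grip_width: 0.0111
finger_force: 30.4
```

jog_arm(motion=[[0, 0.272, -0.034, 0, 0], [0, 0.272, -0.021, 0, 0], [0, 0.274, -0.007, 0, 0], [0, 0.273, 0.007, 0, 0], [0, 0.11, 0.006, 0, 0], [0, 0, 0, 0, 0], [0, 0, 0, 0, 0], [0, 0, 0, 0, 0], [0, 0, 0, 0, 0], [0, 0, 0, 0, 0]])

```text
clock: 8.5
position: [0.5913, 0.1388, 0.1912]
tool_rot: [-3.141, -0.0, -0.19]
force: [4.7, -0.9, 3.2]
grip_width: 0.0109
finger_force: 30.9
```

```bash
python3 - <<'E'
from h import *
p,c,s=grab('top'); q,c2,s=grab('side')
f=lambda im:cv2.resize(im,(390,300),interpolation=cv2.INTER_CUBIC)
w,_,s=grab('wrist')
save('t2',np.hstack([f(q[170:270,220:350]),f(w)])); print(s['position'],s['force'])
E
```

```text
[0.59134524 0.13885688 0.19118248] [ 5.90149286 -0.11678936  3.74532178]
```

View pics/t2.png

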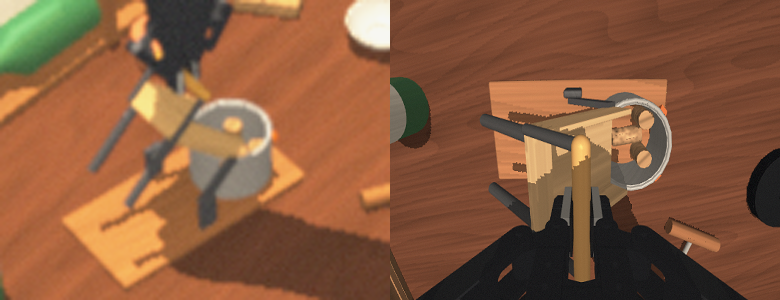

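The corks have slid out into the tub (wrist panel, around (640,130)). I'm swinging the tray back down along the same arc.

jog_arm(motion=[[0, -0.11, -0.006, 0, 0], [0, -0.273, -0.007, 0, 0], [0, -0.274, 0.007, 0, 0], [0, -0.272, 0.021, 0, 0], [0, -0.272, 0.034, 0, 0], [0, -0.27, 0.049, 0, 0], [0, -0.266, 0.06, 0, 0], [0, -0.262, 0.075, 0, 0], [0, -0.26, 0.087, 0, 0], [0, -0.254, 0.1, 0, 0], [0, -0.25, 0.113, 0, 0], [0, -0.243, 0.126, 0, 0]])

```text
clock: 9.85
position: [0.6078, 0.2279, 0.1709]
tool_rot: [3.142, 0.001, -0.19]
force: [-3.6, 1.8, 1.1]
grip_width: 0.0106
finger_force: 30.7
```

jog_arm(motion=[[0, -0.237, 0.137, 0, 0], [0, -0.23, 0.15, 0, 0], [0, -0.22, 0.16, 0, 0], [0, -0.213, 0.173, 0, 0], [0, -0.205, 0.18, 0, 0], [0, 0, 0, 0, 0], [0, 0, 0, 0, 0.3], [0, 0, 0, 0, 0.7], [0, 0, 0, 0, 1], [0, 0, 0, 0, 1], [0, 0, 0, 0, 1], [0, 0, 0, 0, 1]])

```text
clock: 11.05
position: [0.6145, 0.2596, 0.1474]
tool_rot: [-3.141, -0.0, -0.191]
force: [0.2, -0.2, 0.4]
grip_width: 0.085
finger_force: 0.0
```

jog_arm(motion=[[0, 0, -0.6, 0, 1], [0, 0, -0.8, 0, 1], [0, 0, -0.8, 0, 1], [0, 0, -0.8, 0, 1], [0, 0, -0.8, 0, 1], [0, 0.8, -0.6, 0, 1], [0, 1, 0, 0, 1], [0, 1, 0, 0, 1], [0, 1, 0, 0, 1], [0, 0, 0, 0, 1], [0, 0, 0, 0, 1]])

```text
clock: 12.15
position: [0.593, 0.1473, 0.2797]
tool_rot: [-3.141, -0.0, -0.192]
force: [-0.0, 1.0, -0.1]
grip_width: 0.0855
finger_force: 0.0
```

```bash
python3 - <<'E'
from tub import *
q,c2,s=grab('side')
f=lambda im:cv2.resize(im,(390,300),interpolation=cv2.INTER_CUBIC)
w,c,s=grab('wrist')
save('t3',np.hstack([f(q[170:270,220:350]),f(w[80:280,190:450])])); print(s['position'],rim(w,c,[.581,.0755,.08]))
print(units(s['tool_rot'][2],s['position'],[.4447,-.1945,.2]))
E
```

```text
[0.59292348 0.14821007 0.27947579] (((385.24285888671875, 165.7499237060547), (98.0293197631836, 102.86766052246094), 130.8024139404297), array([0.58356869, 0.07783553]), np.float64(0.050993809090576825))
[-2.69 12.15  2.65]
```

View pics/t3.png

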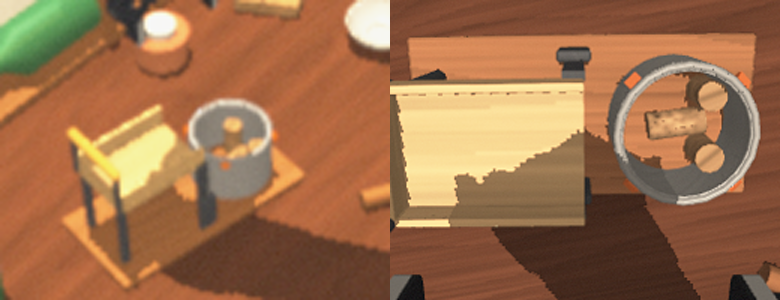

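The tray is level again, and the side and wrist panels both show all three corks inside the tub. Next is the lid.

jog_arm(motion=[[-0.2, 1, 0, 0, 1], [-0.2, 1, 0, 0, 1], [-0.2, 1, 0, 0, 1], [-0.2, 1, 0, 0, 1], [-0.2, 1, 0, 0, 1], [-0.2, 1, 0, 0, 1], [-0.2, 1, 0.4, 0, 1], [-0.2, 1, 0.5, 0, 1], [-0.3, 1, 0.5, 0, 1], [-0.3, 1, 0.5, 0, 1], [-0.3, 1, 0.5, 0, 1], [-0.2, 1, 0.5, 0, 1]])

```text
clock: 13.45
position: [0.445, -0.1907, 0.1918]
tool_rot: [-3.141, -0.0, -0.189]
force: [0.3, 0.8, -0.3]
grip_width: 0.0855
finger_force: 0.0
```

jog_arm(motion=[[0, 0.15, 0, 0, 1], [0, 0, 0, 0, 1], [0, 0, 0, 0, 1]])

```text
clock: 13.75
position: [0.4452, -0.1938, 0.1926]
tool_rot: [-3.141, -0.001, -0.189]
force: [-0.4, 0.6, 0.5]
grip_width: 0.0852
finger_force: 0.0
```

```bash
python3 - <<'E'
from h import *
p,c,s=grab('wrist'); print(s['qpos'].round(2),s['position'],s['tool_rot'])
hsv=cv2.cvtColor(p,cv2.COLOR_RGB2HSV); g=p.max(2)
u=proj(c,[.4447,-.1945,.0506]); print(u); save('w3',p)
m=((hsv[...,1]>60)&(g>120)).astype(np.uint8); b=np.zeros_like(m); cv2.circle(b,tuple(int(v) for v in u),45,1,-1)
k=max(cv2.findContours(m*b,0,1)[0],key=cv2.contourArea); print(cv2.fitEllipse(k),cv2.contourArea(k),cv2.boundingRect(k))
E
```

```text
[ 0.4   0.36 -0.14  1.99  0.07  0.79 -1.54] [ 0.44520854 -0.19377075  0.19259525] [-3.14113639e+00 -6.29377376e-04 -1.89103834e-01]
[315.90283795 186.57120194]
((314.6213073730469, 182.95350646972656), (29.295591354370117, 34.64565658569336), 0.15100336074829102) 794.0 (300, 165, 30, 36)
```

View pics/w3.png

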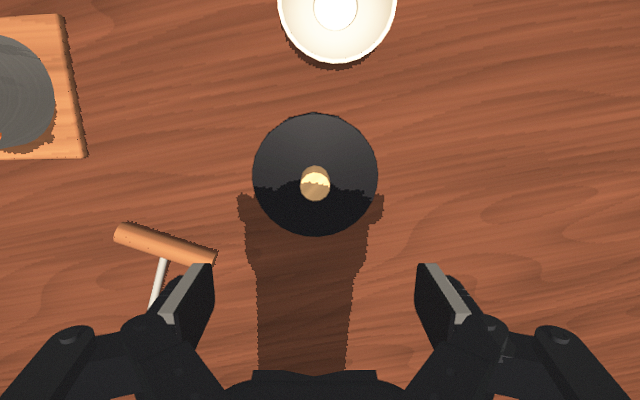

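The knob's top face is centred near (315,186), right at the predicted point and clear of the dish and corkscrew. I'll descend and grip.

jog_arm(motion=[[0, 0, 0.9, 0, 1], [0, 0, 0.9, 0, 1], [0, 0, 0.9, 0, 1], [0, 0, 0.9, 0, 1], [0, 0, 0.9, 0, 1], [0, 0, 0.7, 0, 1], [0, 0, 0.4, 0, 1], [0, 0, 0, 0, 1], [0, 0, 0, 0, 0.6]], newtons=80)

```text
clock: 14.7
position: [0.4448, -0.1946, 0.0249]
tool_rot: [-3.142, -0.001, -0.19]
force: [0.2, 0.3, -0.0]
grip_width: 0.0729
finger_force: 0.0
```

jog_arm(motion=[[0, 0, 0, 0, 0.3], [0, 0, 0, 0, 0], [0, 0, 0, 0, 0], [0, 0, 0, 0, 0], [0, 0, 0, 0, 0]])

```text
clock: 15.2
position: [0.4445, -0.195, 0.0251]
tool_rot: [3.141, -0.001, -0.191]
force: [-3.5, 2.5, 16.1]
grip_width: 0.0239
finger_force: 77.6
```

jog_arm(motion=[[0, 0, -0.3, 0, 0], [0, 0, -0.6, 0, 0], [0, 0, -0.9, 0, 0], [0, 0, -0.9, 0, 0], [0, 0, -0.9, 0, 0], [0, 0, -0.9, 0, 0], [0, -1, -0.3, 0, 0], [0, -1, 0, 0, 0], [0, -0.5, 0, 0, 0], [0, 0, 0, 0, 0], [0, 0, 0, 0, 0], [0, 0, 0, 0, 0]])

```text
clock: 16.4
position: [0.4582, -0.1222, 0.1684]
tool_rot: [3.141, 0.0, -0.192]
force: [-0.3, -0.6, -2.9]
grip_width: 0.0236
finger_force: 78.8
```

```bash
python3 - <<'E'
from tub import *
p,c,s=grab('wrist'); print(s['position'],s['grip_width']); save('w4',p)
g=p.max(2); print(rim(p,c,[.581,.0755,.08]), proj(c,[.581,.0755,.08]))
print('lid centre pred',proj(c,np.array(s['position'])-[0,0,.0044]))
E
```

```text
[ 0.45817406 -0.12220769  0.16842501] 0.023595044136622514
(((-11.304397583007812, 87.1098861694336), (123.74708557128906, 124.36800384521484), 42.89228439331055), array([0.58140158, 0.06964798]), np.float64(0.039288332018348665)) [-11.15610559  87.38969536]
lid centre pred [315.90832414 261.67758541]
```

View pics/w4.png

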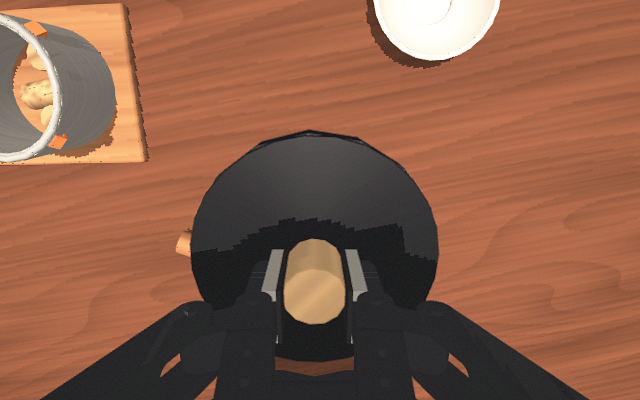

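The lid hangs level in the grip: its edges are at x = 191 and 438, and the knob's top is near (315,296). The tub is partly in view at upper left. I'll move to the robot side of the tub so it is seen whole, then measure both.

jog_arm(motion=[[-0.2, -1, 0, 0, 0], [-0.2, -1, 0, 0, 0], [-0.2, -1, 0, 0, 0], [-0.2, -1, 0, 0, 0], [-0.2, -1, 0, 0, 0], [-0.2, -1, 0, 0, 0], [0, -1, 0, 0, 0], [0, -0.25, 0, 0, 0], [0, 0, 0, 0, 0], [0, 0, 0, 0, 0], [0, 0, 0, 0, 0]])

```text
clock: 17.55
position: [0.4642, 0.0976, 0.1683]
tool_rot: [3.141, 0.0, -0.193]
force: [-0.4, -0.0, -1.9]
grip_width: 0.0237
finger_force: 79.0
```

```bash
python3 - <<'E'
from tub import *
p,c,s=grab('wrist'); P=np.array(s['position']); yaw=s['tool_rot'][2]; print(P,yaw); save('w5',p)
X=np.array([np.cos(yaw),np.sin(yaw)]);Y=np.array([np.sin(yaw),-np.cos(yaw)])
hsv=cv2.cvtColor(p,cv2.COLOR_RGB2HSV); g=p.max(2).astype(int); dark=(p[...,0].astype(int)-p[...,2]<25)&(g<110)
print('tub pred',proj(c,[.581,.0755,.08]))
# tub rim: bright grey pixels near predicted circles; robust circle fit of outer edge
m=((hsv[...,1]<50)&(g>110)).astype(np.uint8); ctr=proj(c,[.581,.0755,.08])
out=[]; inn=[]
for a in np.linspace(0,2*np.pi,72,endpoint=False):
    rs=np.arange(.036,.058,.0003); v=[]
    for r in rs:
        u=proj(c,[.581+r*np.cos(a),.0755+r*np.sin(a),.08]); i,j=int(round(u[1])),int(round(u[0]))
        v.append(g[i,j] if 0<=i<400 and 0<=j<640 and hsv[i,j,1]<50 else 0)
    v=np.array(v); k=np.where(v>130)[0]
    if len(k)>3: out.append((a,rs[k[0]],rs[k[-1]]))
out=np.array(out); print(np.c_[np.degrees(out[:,0]),out[:,1:]*1e3].round(1)[::4].tolist())
# lid outline on disc-top plane
z=P[2]-.0044
for row in (200,220,240): 
    q=np.where(dark[row,150:480])[0]+150; print(row,q.min(),q.max(),[((onz(c,(t,row),z)[:2]-P[:2])@np.c_[X,Y]*1e3).round(1).tolist() for t in (q.min(),q.max())])
for col in (290,315,340):
    q=np.where(dark[80:230,col])[0]+80; print(col,q.min(),((onz(c,(col,q.min()),z)[:2]-P[:2])@np.c_[X,Y]*1e3).round(1))
# knob top
kn=((hsv[...,1]>60)&(g>90)).astype(np.uint8); sub=kn[225:340,275:355]
k=max(cv2.findContours(sub,0,1)[0],key=cv2.contourArea); bx=cv2.boundingRect(k); print(bx)
yb=225+bx[1]+bx[3]; xc=275+bx[0]+bx[2]/2; print('knob near edge (expect x=-13)',((onz(c,(xc,yb),z+.03)[:2]-P[:2])@np.c_[X,Y]*1e3).round(1))
E
```

```text
[0.46424009 0.09764244 0.16825017] -0.19253645825044208
tub pred [314.358499    19.94917554]
[[65.0, 42.9, 48.0], [85.0, 43.2, 48.9], [105.0, 43.5, 48.9], [125.0, 43.5, 49.5], [145.0, 44.1, 50.4], [165.0, 44.1, 50.1], [185.0, 44.4, 50.7], [205.0, 44.4, 50.1], [225.0, 43.8, 49.2], [245.0, 43.5, 48.9], [265.0, 42.3, 48.0]]
200 202 426 [[30.5, -51.0], [30.5, 49.2]]
220 194 433 [[20.9, -55.6], [20.9, 53.4]]
240 191 448 [[11.0, -58.1], [11.0, 61.5]]
290 89 [ 77.7 -10.7]
315 131 [60.8 -0.5]
340 89 [77.7  9.6]
(8, 14, 62, 85)
knob near edge (expect x=-13) [-12.4  -0.9]
```

jog_arm(motion=[[0.8, 0, 0, 0, 0], [0.8, 0, 0, 0, 0], [0.8, 0, 0, 0, 0], [0.8, 0, 0, 0, 0], [0.6, 0, 0, 0, 0], [0.09, 0.01, 0.3, 0, 0], [0, 0, 0.5, 0, 0], [0, 0, 0.5, 0, 0], [0, 0, 0.5, 0, 0], [0, 0, 0, 0, 0], [0, 0, 0, 0, 0]])

```text
clock: 18.7
position: [0.5786, 0.0766, 0.1143]
tool_rot: [3.141, 0.001, -0.191]
force: [0.2, -0.2, -1.5]
grip_width: 0.024
finger_force: 79.0
```

```bash
python3 - <<'E'
from h import *
s=bot.observe(); print(s['position'],s['force'])
# top camera: lid disc centre when held vs expected
p,c,_=grab('side'); P=s['position']; print(proj(c,[.5797,.0757,.08]))
g=p.max(2).astype(int); u=proj(c,[.5797,.0757,.10]); print(u)
for r in range(int(u[1])-14,int(u[1])+30,2):
    row=p[r,265:330].astype(int); d=np.where((row.max(1)<75))[0]+265; l=np.where((row.max(1)-row.min(1)<25)&(row.max(1)>95))[0]+265
    print(r,(d.min(),d.max()) if len(d) else None,(l.min(),l.max()) if len(l) else None)
E
```

```text
[0.57863384 0.07656658 0.11427911] [ 0.24999398 -0.20589845 -1.45920294]
[295.45098184 212.29849086]
[295.38799898 208.40648083]
194 (np.int64(289), np.int64(303)) (np.int64(280), np.int64(286))
196 (np.int64(282), np.int64(303)) None
198 (np.int64(283), np.int64(304)) (np.int64(301), np.int64(301))
200 (np.int64(284), np.int64(308)) (np.int64(301), np.int64(302))
202 (np.int64(283), np.int64(310)) (np.int64(301), np.int64(302))
204 (np.int64(282), np.int64(311)) (np.int64(293), np.int64(301))
206 (np.int64(281), np.int64(312)) (np.int64(293), np.int64(294))
208 (np.int64(281), np.int64(312)) (np.int64(293), np.int64(294))
210 (np.int64(281), np.int64(312)) None
212 (np.int64(281), np.int64(312)) None
214 (np.int64(281), np.int64(311)) None
216 (np.int64(283), np.int64(310)) None
218 (np.int64(288), np.int64(308)) None
220 (np.int64(289), np.int64(306)) (np.int64(308), np.int64(309))
222 (np.int64(291), np.int64(302)) (np.int64(303), np.int64(309))
224 None (np.int64(288), np.int64(309))
226 None (np.int64(289), np.int64(309))
228 (np.int64(286), np.int64(287)) (np.int64(289), np.int64(308))
230 (np.int64(287), np.int64(287)) (np.int64(289), np.int64(307))
232 (np.int64(288), np.int64(288)) (np.int64(289), np.int64(305))
234 (np.int64(287), np.int64(287)) (np.int64(290), np.int64(299))
236 None None
```

jog_arm(motion=[[0, 0, 0.15, 0, 0], [0, 0, 0.15, 0, 0], [0, 0, 0, 0, 0]])

```text
clock: 19.05
position: [0.5786, 0.0767, 0.1048]
tool_rot: [3.141, 0.001, -0.191]
force: [-0.4, 0.0, -2.7]
grip_width: 0.024
finger_force: 79.0
```

jog_arm(motion=[[0, 0, 0.1, 0, 0], [0, 0, 0.1, 0, 0], [0, 0, 0, 0, 0]])

```text
clock: 19.35
position: [0.5788, 0.0763, 0.099]
tool_rot: [3.141, 0.0, -0.191]
force: [1.7, -4.1, -0.6]
grip_width: 0.0234
finger_force: 79.0
```

The lid is over the rim with little force, so I'll press.

jog_arm(motion=[[0, 0.02, 0.1, 0, 0], [0, 0, 0.1, 0, 0], [0, 0, 0.05, 0, 0], [0, 0, 0, 0, 0]], newtons=110)

```text
clock: 19.75
position: [0.5786, 0.0759, 0.0912]
tool_rot: [3.141, 0.001, -0.191]
force: [3.0, -2.9, -8.7]
grip_width: 0.023
finger_force: 108.2
```

jog_arm(motion=[[0, 0, 0.1, 0, 0], [0, 0, 0, 0, 0]])

```text
clock: 19.95
position: [0.5789, 0.0761, 0.0897]
tool_rot: [3.142, -0.0, -0.191]
force: [-4.3, -3.7, 14.2]
grip_width: 0.0226
finger_force: 111.7
```

jog_arm(motion=[[0, 0, 0.06, 0, 0], [0, 0, 0, 0, 0], [0, 0, 0, 0, 0]])

```text
clock: 20.25
position: [0.579, 0.0761, 0.0895]
tool_rot: [-3.142, -0.001, -0.191]
force: [-16.0, -4.7, 47.0]
grip_width: 0.0226
finger_force: 115.5
```

jog_arm(motion=[[0, 0, 0.06, 0, 0], [0, 0, 0, 0, 0], [0, 0, 0, 0, 0]])

```text
clock: 20.55
position: [0.5791, 0.0761, 0.0893]
tool_rot: [-3.142, -0.002, -0.191]
force: [-26.0, -6.7, 77.6]
grip_width: 0.0229
finger_force: 119.3
```

jog_arm(motion=[[0, 0, -0.07, 0, 0], [0, 0, 0, 0, 0], [0, 0, 0, 0, 0], [0, 0, 0, 0, 0]])

```text
clock: 20.95
position: [0.5792, 0.0761, 0.0896]
tool_rot: [-3.141, -0.002, -0.191]
force: [-12.0, -4.0, 39.3]
grip_width: 0.0231
finger_force: 113.4
```

```bash
python3 - <<'E'
from h import *
p,c,s=grab('wrist'); P=np.array(s['position']); print(P,s['force'],s['tool_rot'])
print('tray bar level pred',proj(c,[.6137,.2595,.166]))
p,c,s=grab('side'); hsv=cv2.cvtColor(p,cv2.COLOR_RGB2HSV)
m=((hsv[...,1]>170)&(hsv[...,2]>170)&(hsv[...,0]>18)&(hsv[...,0]<35)).astype(np.uint8)
sub=m[200:240,235:275]; k=max(cv2.findContours(sub,0,1)[0],key=cv2.contourArea); print(cv2.minAreaRect(k),'pred local',proj(c,[.6137,.2595,.166])-[235,200])
for r in range(200,230,3):
    row=p[r,265:330].astype(int); d=np.where(row.max(1)<75)[0]+265; print(r,(d.min(),d.max()) if len(d) else None)
E
```

```text
[0.57923975 0.07612584 0.0895612 ] [-12.02358079  -4.0391676   39.282321  ] [-3.14133048e+00 -1.69202043e-03 -1.90944936e-01]
tray bar level pred [-241.5973255  361.5045982]
((14.0, 21.0), (0.0, 0.0), 0.0) pred local [15.2114208  20.68715293]
200 (np.int64(283), np.int64(303))
203 (np.int64(284), np.int64(305))
206 (np.int64(283), np.int64(309))
209 (np.int64(282), np.int64(311))
212 (np.int64(281), np.int64(312))
215 (np.int64(281), np.int64(312))
218 (np.int64(288), np.int64(311))
221 (np.int64(289), np.int64(310))
224 (np.int64(289), np.int64(307))
227 (np.int64(287), np.int64(301))
```

```bash
python3 -c "
from workcell import bot
print(bot.job_done())"
```

```text
the job is handed in; nothing more can be done
None
```

I've handed the job in: the corks are in the tub, the tray is back level, and the lid is home on the tub, held down at about 39 N; the hand-in gave no verdict, and the click was judged from force and height.

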